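# Re-hang the lift-off door of the drying cabinet

## Robot

A 7-joint arm with a two-finger parallel gripper is mounted at the origin on a cart in front of the work surface, level with it; the furniture and walls round the work are solid. World frame = base frame: x ahead of the robot, y to its left, z up, the work surface at z = 0. Lengths are in m, angles in rad, forces in N, time in s.
With the tool pointing down it reaches from about 0.425 to 0.925 m from the base axis. Payload 6.8 kg.
Tool frame: the origin (TCP) lies at the very end of the fingers, on their centre line; the grasp point (between the pads) lies 19 mm behind it; x points along the fingers, y is the direction in which the jaws open and shut, and the axes are right-handed (so a half turn about x gives the same grasp; the last joint's range is limited). The gripper opens to 88 mm and grips with 3 to 60 N. Pads are 20 mm wide; open, the fingers measure 115 mm over their backs; the gripper's body (75 mm by 178 mm) begins 61 mm behind the grasp point.
Start: joints at [1.209, 0.477, 0.022, 1.555, -0.011, 1.109, -0.083], TCP at [0.169, -0.653, 0.223] pointing down, gripper open.
Joint ranges: [-2.96, 2.96], [-0.34, 2.1], [-1.41, 1.46], [0.24, 2.44], [-1.37, 4.51], [0.17, 1.92], [-2.96, 2.96]. Speed limits (rad/s): [2.39, 2.39, 3.14, 3.14, 3.14, 3.14, 3.14].

## Interface

Orientations are given as a unit quaternion [w, x, y, z].
In Python, from plant import robot gives the robot as it stands. The module is installed in compiled form; this text tells all that it offers.
- The arm moves only by the tool send_rows, never from a script. Its argument "steps" is a list of rows, each a list of 3 entries, a list of its own where there are three numbers: the shift along the tool's x, y, z in mm, then the turn, a rotation vector about the tool's x, y, z in degrees, then the closure in counts, from 0 (fully open) to 255 (shut). A call has 1 to 8 rows; each row is the pose to reach, as a shift and turn from the pose commanded when the call began, along the tool's axes at that moment; what a row does not reach only later rows make up. A row lasts 1/8 s, in which the tool goes at most 62.5 mm and 10.7 degrees, less where a joint would pass 70% of its speed; a pose out of reach is approached as far as the arm can. A call with a gripper value outside its range is refused whole. The fingers move at their own pace and stop on an object; "grip_force" is the grip in N (left out, the last holds). Time passes only in rows, so rows that repeat a pose let the fingers close. It gives the time, the measured TCP pose, the force and the opening at its end, in the units of the state.
- robot.read_state(): the state, without advancing time (a new reading comes with each control period).
- robot.grab_frame(name): name is "side" or "top"; returns a dict with "img" (480x640x3 uint8, red, green, blue), "intrinsics" (3x3 intrinsics, pixels), "dist" ([k1, k2, p1, p2, k3] as OpenCV has them; the pictures are not rectified), "extrinsics" (4x4, takes a point from world to camera coordinates). Camera axes: x right, y down, z forward; pixel columns grow to the right and rows downward; lengths in m; the calibration is good to about 2 mm. A picture is of the moment at which its call begins. There is no depth.
- robot.job_done(): hands the job in, once; it reports no verdict.
Trained networks look in the newest picture that a camera, given by its name, has taken for a name from the list of things; names that differ only in an ending like _2 or _b are one class to them, and where a whole thing is asked for, a point or a joint stands for the part that bears it (a point fixed in the world has none). Each returns a list of dicts, best first, with "conf" (0 to 1); they miss things now and then, are a little off and sometimes report something else, mostly with a low value. They report only what shows in the picture. A call takes as long as a camera call.
- robot.silhouettes(thing, camera): "mask" (480x640 bool, what is visible of it) and "centre" ([column, row] in pixels, amid what is visible of it).
- robot.landmark_of(thing, camera): "centre" ([column, row] in pixels: a listed point, or the origin of a listed thing).
The state is a dict: "time": time; "q": joint angles; "qd": joint speeds; "joint_torque": joint torques, N m; "tcp_pos": TCP position; "tool_rot": TCP orientation; "wrist_force": force on the tool from outside, world axes, zero at the start; "torque": the same for the moment, N m; "grip_width": finger opening in m.
Only numpy, scipy, OpenCV 4.12 (cv2) and the standard library are available. Lean on these libraries where they do the work, as an engineer would, in place of code of your own. Each camera call takes 0.05 s, during which the arm holds its last target. There are 200 camera calls.

## Task

The door of the small white drying cabinet has been washed and is standing in the wire drainer. Hang it back on the cabinet: hold it open, feel for the two hinge pins without forcing them and lower both knuckles right down onto them together, then gently swing the door fully shut past its roller catch. Leave the red-lidded pot, the beaker and the tape roll beside the work where they are.

Things in the scene. Friction and masses are not known exactly. Their poses are not given: they have to be found in the camera images.
- cabinet: white bench cabinet, fixed, 264 mm wide (y), 180 deep (x), top at 275 mm (dial on it to 284). Origin on the bench under the middle of its front face; x to its back (front face is x = 0), y to its left seen from the robot, z up. The door opens towards the robot: hinged at the left, its free edge swings from the right towards -x. Shut: leaf centre at x -8.5, y -12 plus rail shift, z 170 mm.
- hinge_nominal (a point): NOMINAL axis of the two pins at the lower ledge's top, in the cabinet's frame x -14, y +85, z 100 mm. The steel rail with both pins is clamped in slots anywhere from 9 mm right to 9 mm left of this (y 76 to 94, both pins alike; x, z exact): not reported, must be felt or seen. It stays put under 100 N.
- pins_nominal (a point): the same point at the upper ledge's top (215 mm up). Brass pins, one above each ledge on one vertical axis: 8 mm thick, 20 mm long, tips bevelled to 7.2 mm over the last 1 mm, tips at 120 and 235 mm. Ledges are 18 mm round. The seated door rests on the ledges, lower edge at 85 mm, top at 255 mm.
- catch_point (a point): middle of the roller catch: steel bracket over the door's free top corner, cabinet y -102 to -46, out to x -26, 255 to 279 mm up. Its white roller (12 mm, sprung, gives upward at 1.5 to 4 N) rides over the door's strike: about 3 to 8 N of push on the door's face half-way along shuts it. The bracket leaves too little height to hang the door there: hang it at least 0.4 rad open.
- door_centre (a point): centre of the leaf: white frame, clear window, 14 mm thick (x), 170 wide (y), 170 tall (z), 0.3 to 0.47 kg, balanced near the middle. x out of its inner face, y to the hinge edge, z up. Hung and shut its axes agree with the cabinet's; opened by a it is turned by -a about z. Black knob 22 mm long on the outer face (-x) at y -70, z +5 mm. Starts upright in the drainer, leaning up to 0.06 rad.
- door_top (a point): middle of the door's top edge, 85 mm above its centre. The top rail, 36 mm tall and free of fittings but for the strike, is the place to grasp, across its 14 mm thickness.
- knuckle_lower (a point): centre of the lower mouth of the lower hinge knuckle, a steel tube on the hinge edge: 18 mm outside, 9.6 mm bore (0.8 mm play all round the pin), 18 mm tall, open through. From the door's centre: x -5.5, y +97, z -70 mm. Seated: 100 mm above the bench, on the pins' axis.
- knuckle_upper (a point): the same for the upper knuckle, 115 mm above the lower one (45 mm above the door's centre). Seated: 215 mm above the bench.
- strike (a point): white half-round strike on the door's top edge, radius 5 mm, 20 mm long; this point is on the edge, 62 mm from the middle towards the free edge. Shut, it is 6 to 9 mm before the cabinet's front face (cabinet x -6 to -9) and the roller, on its robot side, holds it there.
- drainer: grey drip tray 110 x 190 x 18 mm, fixed, with four wire hoops 63 mm high along its length (y); the door stands in the 17 mm wide middle slot, lower edge 20 mm above the bench, and comes out straight up. Origin on the bench under its middle.
- pot: white sample pot with a red screw lid, 68 mm wide, 63 mm tall; a bystander, stands on the bench, origin under its middle
- beaker: clear glass beaker, 53 mm wide, 68 mm tall; a bystander, stands on the bench, origin under its middle
- roll: cream roll of label tape lying flat, 65 mm wide, 19 mm high; a bystander, stands on the bench, origin under its middle
- door: the whole door (see door_centre); origin at the middle of its lower edge

How it is judged:
On the way:
1. both knuckles are right down on the two pins, the door still standing open (more than 0.3 rad) (x of knuckle_lower in the frame of cabinet between -0.0175 and -0.0105 m and y of knuckle_lower in the frame of cabinet between 0.073 and 0.097 m and z of knuckle_lower in the frame of cabinet between 0.097 and 0.103 m and x of knuckle_upper in the frame of cabinet between -0.0175 and -0.0105 m and y of knuckle_upper in the frame of cabinet between 0.073 and 0.097 m and z of knuckle_upper in the frame of cabinet between 0.212 and 0.218 m and angle between the y axis of door_centre and the y axis of cabinet, either way round above 0.3 rad), for 0.2 s.
At the end, for the whole second after the job is handed in: Both knuckles are down on their ledges (within 3 mm in height, 3.5 mm in x, inside the rail's range in y); the door is shut (under 0.03 rad from the cabinet, its strike behind the roller, at most 12.5 mm before the front face) and at rest (x of knuckle_lower in the frame of cabinet between -0.0175 and -0.0105 m and y of knuckle_lower in the frame of cabinet between 0.073 and 0.097 m and z of knuckle_lower in the frame of cabinet between 0.097 and 0.103 m and x of knuckle_upper in the frame of cabinet between -0.0175 and -0.0105 m and y of knuckle_upper in the frame of cabinet between 0.073 and 0.097 m and z of knuckle_upper in the frame of cabinet between 0.212 and 0.218 m and angle between the y axis of door_centre and the y axis of cabinet, either way round below 0.03 rad and x of strike in the frame of cabinet above -0.0125 m and linear speed of door below 0.01 m/s); the robot touches nothing.
It fails at once if the door is pressed, banged or dropped on the cabinet or its pins with more than 45 N (contact force between door and cabinet above 45 N).
It fails at once if the pot, beaker or tape roll beside the work is moved by more than 20 mm (distance of any of pot, beaker, roll from where it was at the start of the episode above 0.02 m).
It also fails if it takes over 58 s, if anything falls off the work surface, if the arm or the gripper's body presses on something with over 40 N, if the wrist force passes 120 N, or if a joint passes its speed limit or range.

## Working session

There is one attempt and no reset: what is moved stays moved. The work goes in short steps, Python scripts to look and compute and a tool call to move; the robot and the scene stay as the last step left them, time stands still between calls to the robot, and variables do not carry over. Pictures are saved under pics/ and viewed, about 8 in all and at most 12, crops included, and the job is handed in when it is done.

Besides the shell and the picture viewer there is one more tool, called after "Emit:" as name(argument=value, ...) on one line, values as JSON. send_rows: Moves the arm, as the interface text tells. Its arguments: {"type":"object","properties":{"steps":{"type":"array"},"grip_force":{"type":"number"}},"required":["steps"]}

```bash
mkdir -p pics; cat > h.py <<'E'
import numpy as np, cv2
from plant import robot
from scipy.spatial.transform import Rotation as R
def und(f,p):
    return cv2.undistortPoints(np.array(p,float).reshape(-1,1,2),f['intrinsics'],np.array(f['dist'],float)).reshape(-1,2)
def ray(f,p):
    T=f['extrinsics'];n=und(f,p)[0];Rm=T[:3,:3];return -Rm.T@T[:3,3],Rm.T@np.array([*n,1.])
def onz(f,p,z):
    c,d=ray(f,p);return c+d*(z-c[2])/d[2]
def tri(fs,ps):
    A=np.zeros((3,3));b=np.zeros(3)
    for f,p in zip(fs,ps):
        c,d=ray(f,p);d=d/np.linalg.norm(d);M=np.eye(3)-np.outer(d,d);A+=M;b+=M@c
    return np.linalg.solve(A,b)
def proj(f,X):
    T=f['extrinsics'];rv=cv2.Rodrigues(T[:3,:3])[0]
    return cv2.projectPoints(np.array(X,float).reshape(-1,1,3),rv,T[:3,3],f['intrinsics'],np.array(f['dist'],float))[0].reshape(-1,2)
def rot(q): return R.from_quat([q[1],q[2],q[3],q[0]])
E
python3 - <<'E'
from h import *
np.set_printoptions(precision=4,suppress=True)
s=robot.read_state();print(s)
fs={}
for c in('side','top'):
    f=robot.grab_frame(c);fs[c]=f;cv2.imwrite(f'pics/a_{c}.png',f['img'][:,:,::-1])
    T=f['extrinsics'];print(c,-T[:3,:3].T@T[:3,3],T[2,:3])
for n in['cabinet','hinge_nominal','pins_nominal','catch_point','door_centre','door_top','knuckle_lower','knuckle_upper','strike','drainer','pot','beaker','roll','door']:
    ps=[]
    for c in fs:
        r=robot.landmark_of(n,c);print(n,c,[(np.round(x['centre'],1),round(x['conf'],2)) for x in r[:2]])
        if r:ps.append((fs[c],r[0]['centre']))
    if len(ps)==2:
        X=tri(*zip(*ps));print('   ',X,[np.round(proj(f,X)[0]-p,1) for f,p in ps])
print(robot.read_state()['time'])
E
```

```text
{'time': 0.0, 'q': array([ 1.2089,  0.4778,  0.0224,  1.5564, -0.0115,  1.1093, -0.0831]), 'qd': array([-0.0012,  0.0014, -0.001 ,  0.0008, -0.0011, -0.0018, -0.0008]), 'joint_torque': array([ -0.0002, -58.2852,   1.5339, -27.2602,  -0.0545,   0.0171,
         0.0001]), 'tcp_pos': array([ 0.1693, -0.6528,  0.2217]), 'tool_rot': array([-0.0889, -0.7013, -0.0901,  0.7016]), 'wrist_force': array([-0.6189, -0.1515,  0.1462]), 'torque': array([ 0.028 , -0.0344,  0.0295]), 'grip_width': 0.08763326099723964}
side [0.4101 1.1458 0.8229] [ 0.0915 -0.8644 -0.4944]
top [0.3346 0.003  1.3093] [ 0.1705  0.0233 -0.9851]
cabinet side [(array([259.6, 315.3]), 0.88), (array([347.2, 387.9]), 0.43)]
cabinet top [(array([301.8, 193.2]), 0.86)]
    [ 0.6699  0.0628 -0.0124] [array([0.8, 0.2]), array([-0. , -0.8])]
hinge_nominal side [(array([256.7, 299.7]), 0.8)]
hinge_nominal top [(array([259.6, 194.2]), 0.78)]
    [0.646 0.157 0.102] [array([3.6, 0.9]), array([-0.3, -3.5])]
pins_nominal side [(array([255.2, 257.4]), 0.88)]
pins_nominal top []
catch_point side [(array([270.8, 205.6]), 0.96)]
catch_point
[... 1121 characters left out ...]
.96)]
drainer top [(array([204.1, 286.8]), 0.56)]
    [0.4299 0.3023 0.0046] [array([0.2, 0. ]), array([ 0. , -0.2])]
pot side [(array([247.6, 399.5]), 0.88)]
pot top [(array([187. , 210.1]), 0.92)]
    [ 0.63    0.3545 -0.005 ] [array([2.5, 0.6]), array([-0.1, -2. ])]
beaker side [(array([335. , 240.9]), 0.63)]
beaker top [(array([461.5, 253.3]), 0.66), (array([198.9, 241.1]), 0.52)]
    [ 0.5136 -0.3327 -0.0063] [array([1.5, 0.3]), array([-0. , -1.9])]
roll side [(array([351.2, 264.5]), 0.5)]
roll top [(array([402.8, 276.6]), 0.96), (array([185. , 210.9]), 0.38)]
    [ 0.4551 -0.1851  0.0036] [array([1.4, 0.2]), array([-0. , -1.6])]
door side []
door top [(array([201.2, 289.5]), 0.59)]
1.5
```

```bash
python3 - <<'E'
import cv2
a=cv2.imread('pics/a_side.png')[180:430,190:450];cv2.imwrite('pics/c_side.png',cv2.resize(a,None,fx=3,fy=2.4,interpolation=cv2.INTER_CUBIC)[:600,:780])
a=cv2.imread('pics/a_top.png')[130:350,140:500];cv2.imwrite('pics/c_top.png',cv2.resize(a,None,fx=2.2,fy=2.2,interpolation=cv2.INTER_CUBIC))
E
```

```text
(no output)
```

View pics/c_side.png

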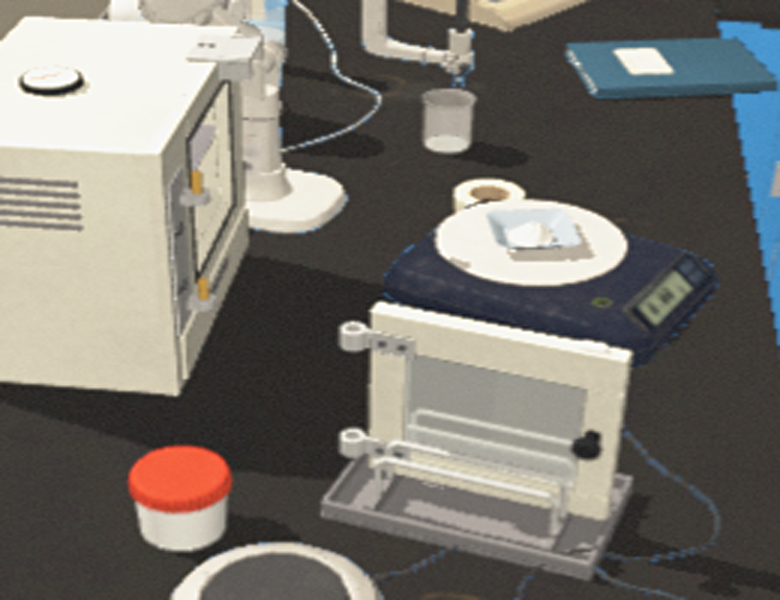

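View pics/c_top.png

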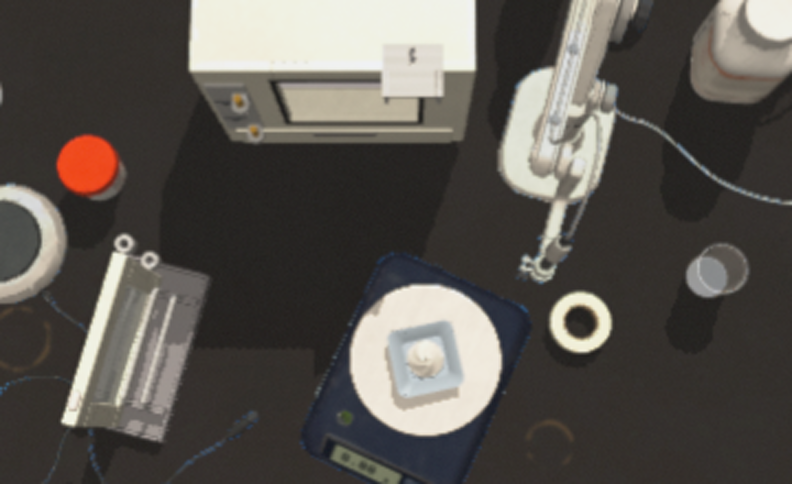

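The side view shows the cabinet with its brass pins at about (255,252) and (258,297). The door is in the drainer with its hinge edge away from the robot and its outer face towards +y, which is roughly the 90°-open orientation. The pot is at (247,400) px. In the top view the knuckle rings are at about (196,240) and (208,248), and the pins at about (249,174) and (255,188).

```bash
cat > fit.py <<'E'
from h import *
from scipy.optimize import least_squares
np.set_printoptions(precision=4,suppress=True)
S=robot.grab_frame('side');T=robot.grab_frame('top')
def cab(p,P): c,s=np.cos(p[2]),np.sin(p[2]);return np.array([p[0]+c*P[0]-s*P[1],p[1]+s*P[0]+c*P[1],P[2]])
def solve(obs,model,p0):
    f=lambda p:np.concatenate([(proj(fr,model(p,P))[0]-px) for fr,px,P in obs])
    r=least_squares(f,p0,loss='soft_l1');return r.x,f(r.x).reshape(-1,2)
# cabinet: x,y,yaw,shift
m=lambda p,P:cab(p,np.array(P[:3])+np.array([0,p[3] if len(P)>3 else 0,0]))
obs=[(T,(226.8,161.8),(0,.132,.275)),(T,(355.9,162.3),(0,-.132,.275)),(T,(350.5,193.6),(0,-.132,0)),
(S,(244.3,243.8),(0,.132,.275)),(S,(250,343.3),(0,.132,0)),
(S,(255.3,251.7),(-.014,.085,.235,1)),(S,(257.7,296.7),(-.014,.085,.120,1)),
(T,(248.6,174.1),(-.014,.085,.235,1)),(T,(255,187.7),(-.014,.085,.120,1))]
p,r=solve(obs,m,[.67,.07,0,0]);print('cab',p,'\n',r)
print('pin axis',m(p,(-.014,.085,0,1)))
# door: centre x,y,yaw(door frame), lean about y-dir
def md(p,P):
    Rm=R.from_euler('zy',[p[2],p[3]]).as_matrix();b=np.array([p[0],p[1],.020]);return b+Rm@(np.array(P)+[0,0,.085])
ob=[(T,(196.4,240.5),(-.0055,.097,.063)),(T,(207.7,247.7),(-.0055,.097,-.052)),
(T,(193.6,244.5),(0,.085,.085)),(T,(171.8,323.2),(0,-.085,.085)),
(S,(190+356/3,180+326/2.4),(-.0055,.097,.063)),(S,(190+355/3,180+433/2.4),(-.0055,.097,-.052)),
(S,(190+374/3,180+306/2.4),(-.007,.085,.085)),(S,(190+631/3,180+354/2.4),(-.007,-.085,.085))]
d,r=solve(ob,md,[.427,.302,-1.57,0]);print('door',d,'\n',r)
print('top mid',md(d,(0,0,.085)),'knuckles',md(d,(-.0055,.097,-.07)),md(d,(-.0055,.097,.045)))
E
python3 fit.py
```

```text
cab [ 0.6614  0.0708 -0.0131  0.009 ] 
 [[-0.5066 -0.3972]
 [ 0.82   -0.7662]
 [ 0.0737  0.9755]
 [-0.3093 -0.821 ]
 [ 0.4386  5.0294]
 [ 0.552  -0.4876]
 [ 0.3328 -0.7434]
 [-0.9113 -0.4258]
 [-0.0439 -0.0312]]
pin axis [0.6487 0.165  0.    ]
door [ 0.4242  0.3032 -1.8132 -0.0024] 
 [[-0.2118 -0.3704]
 [ 0.0844 -0.1127]
 [ 1.0517  0.0161]
 [ 0.5804 -0.1254]
 [ 0.2435  0.0406]
 [ 0.118   0.0736]
 [-0.1677  1.0723]
 [ 0.2153  1.3981]]
top mid [0.4238 0.3032 0.19  ] knuckles [0.5196 0.2852 0.0352] [0.5194 0.2852 0.1502]
```

```bash
cat > mv.py <<'E'
from h import *
import sys
np.set_printoptions(precision=1,suppress=True)
def to(X,phi,s=None):
    """world TCP target, tool down with tool y at heading phi -> shift mm, rotvec deg"""
    s=s or robot.read_state();C=rot(s['tool_rot'])
    y=np.array([np.cos(phi),np.sin(phi),0]);x=np.array([0,0,-1.]);best=None
    for k in(1,-1):
        G=R.from_matrix(np.stack([x,k*y,np.cross(x,k*y)],1));v=(C.inv()*G).as_rotvec(degrees=True)
        if best is None or np.linalg.norm(v)<np.linalg.norm(best):best=v
    return C.inv().apply(np.array(X)-s['tcp_pos'])*1e3,best
E
python3 - <<'E'
from mv import *
s=robot.read_state();print(rot(s['tool_rot']).as_matrix(),s['tcp_pos']*1e3)
for X in[(.42,-.35,.42),(.45,0,.42),(.424,.303,.30)]:print(X,to(X,-1.813))
a=np.hstack([cv2.resize(cv2.imread(f'pics/a_{c}.png'),(400,300),interpolation=cv2.INTER_AREA) for c in('side','top')])
cv2.imwrite('pics/both.png',a)
E
```

```text
[[ 0.   0.3 -1. ]
 [ 0.  -1.  -0.3]
 [-1.   0.  -0. ]] [ 169.5 -653.4  222.7]
(0.42, -0.35, 0.42) (array([-197.3, -230.8, -318.6]), array([28.4, -0. ,  0. ]))
(0.45, 0, 0.42) (array([-197.3, -562. , -435.6]), array([28.4, -0. ,  0. ]))
(0.424, 0.303, 0.3) (array([ -77.3, -861.8, -486.5]), array([28.4, -0. ,  0. ]))
```

View pics/both.png

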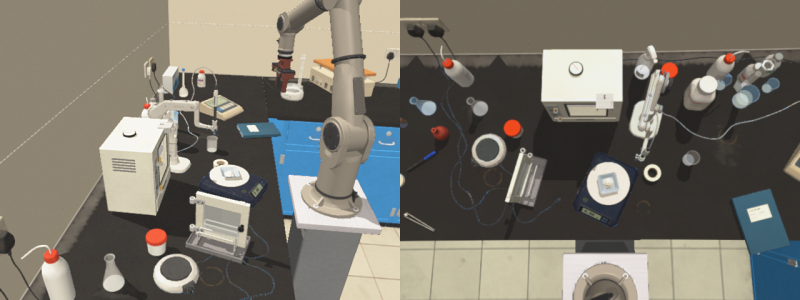

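The full views show the robot's base clear, with a low stand at about y -0.1 and x 0.5–0.6. I'll go over it at 0.42 m.

Emit:
send_rows(steps=[[[-197, -115, -160], [8, 0, 0], 0], [[-197, -231, -319], [16, 0, 0], 0], [[-197, -231, -319], [24, 0, 0], 0], [[-197, -231, -319], [28.4, 0, 0], 0], [[-197, -231, -319], [28.4, 0, 0], 0], [[-197, -231, -319], [28.4, 0, 0], 0], [[-197, -300, -350], [28.4, 0, 0], 0], [[-197, -370, -370], [28.4, 0, 0], 0]], grip_force=40)

```text
time: 2.6
tcp_pos: [0.4187, -0.2796, 0.412]
tool_rot: [-0.085, 0.703, -0.085, -0.701]
wrist_force: [0.7, -0.0, 0.5]
grip_width: 0.0878
```

```bash
python3 - <<'E'
from mv import *
s=robot.read_state();print(s['time'],s['tcp_pos']*1e3,s['q'],s['wrist_force'])
for X in[(.45,0,.42),(.424,.303,.34),(.424,.303,.23)]:print(X,to(X,-1.813))
E
```

```text
2.6 [ 418.7 -279.6  412. ] [ 0.6  0.1 -0.1  1.7  0.   1.4 -1.4] [ 0.7 -0.   0.5]
(0.45, 0, 0.42) (array([  -8.2, -279. ,   36.4]), array([ 0.1, -0.1, -0. ]))
(0.424, 0.303, 0.34) (array([  71.6, -567. ,  134.1]), array([ 0.1, -0.1, -0. ]))
(0.424, 0.303, 0.23) (array([ 181.6, -567.1,  134.3]), array([ 0.1, -0.1, -0. ]))
```

Emit:
send_rows(steps=[[[-8, -70, 10], [0, 0, 0], 0], [[-8, -140, 18], [0, 0, 0], 0], [[-8, -210, 30], [0, 0, 0], 0], [[-8, -279, 36], [0, 0, 0], 0], [[-8, -340, 60], [0, 0, 0], 0], [[-5, -400, 85], [0, 0, 0], 0], [[0, -460, 100], [0, 0, 0], 0], [[20, -520, 115], [0, 0, 0], 0]])

```text
time: 3.6
tcp_pos: [0.4309, 0.2163, 0.4003]
tool_rot: [-0.086, 0.703, -0.085, -0.701]
wrist_force: [0.7, 0.1, -0.6]
grip_width: 0.0883
```

```bash
python3 - <<'E'
from mv import *
s=robot.read_state();print(s['time'],s['tcp_pos']*1e3,s['q'],s['wrist_force'])
for X in[(.424,.303,.31),(.424,.303,.23)]:print(X,to(X,-1.813))
E
```

```text
3.6 [430.9 216.3 400.3] [ 0.   0.1 -0.7  1.7  0.   1.4 -2.4] [ 0.7  0.1 -0.6]
(0.424, 0.303, 0.31) (array([ 90.4, -82.4,  27.7]), array([-0. , -0.1,  0.1]))
(0.424, 0.303, 0.23) (array([170.4, -82.3,  27.9]), array([-0. , -0.1,  0.1]))
```

Emit:
send_rows(steps=[[[40, -30, 8], [0, 0, 0], 0], [[70, -50, 14], [0, 0, 0], 0], [[70, -50, 14], [0, 0, 0], 0], [[70, -50, 14], [0, 0, 0], 0]])

```text
time: 4.1
tcp_pos: [0.4301, 0.2655, 0.3306]
tool_rot: [-0.086, 0.702, -0.086, -0.701]
wrist_force: [0.5, -0.5, 0.8]
grip_width: 0.0878
```

```bash
python3 - <<'E'
from mv import *
f=robot.grab_frame('top');g=robot.grab_frame('side')
for n in['door_top']:
  for c in('side','top'):print([(x['centre'],x['conf']) for x in robot.landmark_of(n,c)])
s=robot.read_state();print(s['time'],s['tcp_pos']*1e3,s['q'],s['wrist_force'])
for X in[(.424,.303,.23),(.424,.303,.155)]:print(X,to(X,-1.813))
E
```

```text
[([307.9, 321.6], 0.74), ([358.4, 316.0], 0.73)]
[]
4.3 [430.2 265.5 330.7] [-0.   0.2 -0.7  1.8  0.1  1.2 -2.6] [ 0.7  0.6 -0.3]
(0.424, 0.303, 0.23) (array([100.7, -34.8,  15.3]), array([-0.1, -0.1,  0.1]))
(0.424, 0.303, 0.155) (array([175.7, -34.7,  15.4]), array([-0.1, -0.1,  0.1]))
```

Emit:
send_rows(steps=[[[50, -35, 15], [0, 0, 0], 0], [[105, -35, 15], [0, 0, 0], 0], [[150, -35, 15], [0, 0, 0], 0], [[175, -35, 15], [0, 0, 0], 0], [[175, -35, 15], [0, 0, 0], 255], [[175, -35, 15], [0, 0, 0], 255], [[175, -35, 15], [0, 0, 0], 255], [[175, -35, 15], [0, 0, 0], 255]], grip_force=50)

```text
time: 5.3
tcp_pos: [0.4238, 0.3039, 0.1555]
tool_rot: [-0.086, 0.703, -0.085, -0.701]
wrist_force: [0.3, -0.1, -0.1]
grip_width: 0.0515
```

```bash
python3 - <<'E'
from mv import *
s=robot.read_state();print(s['time'],s['tcp_pos']*1e3,s['q'],s['wrist_force'],s['torque'],s['grip_width']*1e3,rot(s['tool_rot']).as_matrix()[:,1])
E
```

```text
5.3 [423.8 303.9 155.5] [-0.2  0.4 -0.7  2.   0.3  0.9 -2.8] [ 0.3 -0.1 -0.1] [ 0.  0. -0.] 51.53152731815268 [-0.2 -1.  -0. ]
```

Emit:
send_rows(steps=[[[0, 0, 0], [0, 0, 0], 255], [[0, 0, 0], [0, 0, 0], 255], [[0, 0, 0], [0, 0, 0], 255], [[0, 0, 0], [0, 0, 0], 255], [[0, 0, 0], [0, 0, 0], 255], [[0, 0, 0], [0, 0, 0], 255]], grip_force=50)

```text
time: 6.05
tcp_pos: [0.4232, 0.3037, 0.1545]
tool_rot: [-0.085, 0.702, -0.085, -0.702]
wrist_force: [-0.1, -0.7, 0.6]
grip_width: 0.0137
```

```bash
python3 - <<'E'
from mv import *
s=robot.read_state();print(s['time'],s['tcp_pos']*1e3,s['q'],s['wrist_force'],s['torque'],s['grip_width']*1e3,rot(s['tool_rot']).as_matrix()[:,1])
E
```

```text
6.05 [423.2 303.7 154.5] [-0.2  0.4 -0.7  2.   0.3  0.9 -2.8] [-0.1 -0.7  0.6] [ 0.1 -0.1  0.1] 13.74981300692147 [-0.2 -1.  -0. ]
```

Emit:
send_rows(steps=[[[-15, 0, 0], [0, 0, 0], 255], [[-45, 0, 0], [0, 0, 0], 255], [[-80, 0, 0], [0, 0, 0], 255], [[-105, 10, -15], [-4, 0, 0], 255], [[-105, 40, -50], [-10, 0, 0], 255], [[-105, 75, -90], [-18, 0, 0], 255], [[-105, 105, -120], [-25, 0, 0], 255], [[-105, 110, -130], [-28.6, 0, 0], 255]])

```text
time: 7.05
tcp_pos: [0.524, 0.1611, 0.2593]
tool_rot: [-0.09, -0.701, -0.089, 0.702]
wrist_force: [-0.7, 1.6, -4.1]
grip_width: 0.0135
```

Emit:
send_rows(steps=[[[0, 0, 0], [0, 0, 0], 255], [[0, 0, 0], [0, 0, 0], 255]])

```text
time: 7.3
tcp_pos: [0.5221, 0.1665, 0.2596]
tool_rot: [-0.091, -0.701, -0.091, 0.702]
wrist_force: [-0.7, 0.1, -4.1]
grip_width: 0.0134
```

```bash
python3 - <<'E'
from mv import *
for c in('side','top'):
    f=robot.grab_frame(c);cv2.imwrite(f'pics/b_{c}.png',f['img'][:,:,::-1])
s=robot.read_state();print(s['time'],s['tcp_pos']*1e3,s['q'],s['wrist_force'],s['torque'],s['grip_width']*1e3,rot(s['tool_rot']).as_matrix())
a=cv2.resize(cv2.imread('pics/b_side.png')[180:360,200:340],None,fx=3,fy=3,interpolation=cv2.INTER_CUBIC)
b=cv2.resize(cv2.imread('pics/b_top.png')[150:280,210:330],None,fx=3,fy=3,interpolation=cv2.INTER_CUBIC)
o=np.zeros((540,780,3),np.uint8);o[:540,:420]=a;o[:390,420:780]=b;cv2.imwrite('pics/b.png',o)
E
```

```text
7.4 [522.2 166.8 259.7] [ 0.2  0.3 -0.7  1.8  0.2  1.1 -1.9] [-0.2 -0.3 -4.1] [ 0.  0. -0.] 14.028918176711864 [[-0.   0.3 -1. ]
 [-0.  -1.  -0.3]
 [-1.  -0.   0. ]]
```

View pics/b.png

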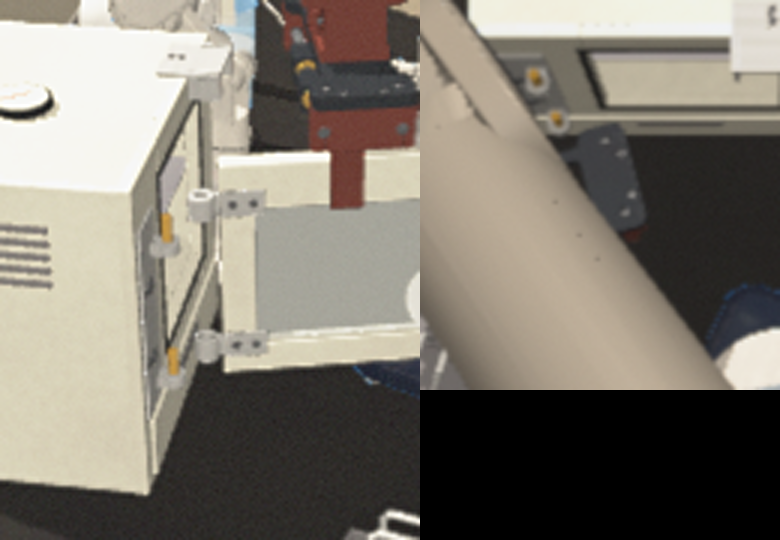

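The side view shows the door level in the hand. The knuckle mouths are at about (267,252) and (269,299), and the pin tips at (256,251) and (258,296). The top view of the knuckles is hidden by the arm, but the pins still show there at (249,175) and (256,189).

```bash
cat > pins.py <<'E'
from mv import *
from scipy.optimize import least_squares
np.set_printoptions(precision=4,suppress=True)
S=robot.grab_frame('side');T=robot.grab_frame('top')
def brass(fn,c,h=8):
    im=cv2.imread(fn).astype(float);x,y=int(c[0]),int(c[1]);w=im[y-h:y+h+1,x-h:x+h+1]
    k=np.clip(w[:,:,2]-w[:,:,0]-50,0,None);Y,X=np.mgrid[y-h:y+h+1,x-h:x+h+1]
    return np.array([(k*X).sum(),(k*Y).sum()])/k.sum(),k.sum()
ob=[]
for fr,n,ps in((S,'side',((255,255),(257,300))),(T,'top',((249,175),(255,189)))):
  for c,z in zip(ps,(.225,.110)):
    for v in 'ab':
      u,m=brass(f'pics/{v}_{n}.png',c,7);print(n,v,z,u,m);ob.append((fr,u,z))
f=lambda p:np.concatenate([proj(fr,[p[0],p[1],z])[0]-u for fr,u,z in ob])
r=least_squares(f,[.65,.165]);print('pin axis',r.x,f(r.x).reshape(-1,2)[::2])
s=robot.read_state();M=rot(s['tool_rot']).as_matrix();dx=M[:,1]*np.sign(M[1,1]*-1);print('door x',dx, 'yaw',np.arctan2(dx[1],dx[0]))
dy=np.cross([0,0,1],dx)
def kn(off,z):return s['tcp_pos']*[1,1,0]-.0055*dx+(.097+off)*dy+[0,0,z]
l=s['tcp_pos'][2]-.1545 # lift
obk=[((267.3,244.3),.168),((267.3,252.3),.150),((269,291.3),.053),((269,299),.035)]
for px,z in obk:print('knuckle pred-seen',proj(S,kn(0,z+l))[0]-px, kn(0,z+l))
E
python3 pins.py
```

```text
side a 0.225 [254.9717 255.4549] 1730.0
side b 0.225 [254.9811 255.4681] 1803.0
side a 0.11 [257.2192 299.8334] 1597.0
side b 0.11 [257.217  299.8247] 1654.0
top a 0.225 [247.5632 174.6468] 419.0
top b 0.225 [247.5671 174.6759] 432.0
top a 0.11 [254.8288 188.5068] 292.0
top b 0.11 [254.8414 188.534 ] 309.0
pin axis [0.65   0.1666] [[ 0.2892  0.1633]
 [ 0.2471  0.1836]
 [ 0.0634 -0.2531]
 [ 0.0114 -0.2989]]
door x [ 0.2556 -0.9668  0.0001] yaw -1.3123266497581099
knuckle pred-seen [ 0.8162 -0.324 ] [0.6149 0.1967 0.2731]
knuckle pred-seen [ 1.0861 -0.6498] [0.6149 0.1967 0.2551]
knuckle pred-seen [ 0.784  -0.3219] [0.6149 0.1967 0.1581]
knuckle pred-seen [ 1.0332 -1.0817] [0.6149 0.1967 0.1401]
```

Emit:
send_rows(steps=[[[0, 18, -12], [0, 0, 0], 255], [[0, 33, -22], [0, 0, 0], 255], [[0, 38, -25], [0, 0, 0], 255], [[10, 38, -25], [0, 0, 0], 255], [[15, 38, -25], [0, 0, 0], 255], [[15, 38, -25], [0, 0, 0], 255]])

```text
time: 8.25
tcp_pos: [0.5568, 0.1354, 0.2439]
tool_rot: [-0.091, -0.701, -0.091, 0.701]
wrist_force: [-0.6, -0.4, -4.6]
grip_width: 0.0138
```

```bash
python3 - <<'E'
from mv import *
f=robot.grab_frame('side');cv2.imwrite('pics/d_side.png',f['img'][:,:,::-1])
f=robot.grab_frame('top');cv2.imwrite('pics/d_top.png',f['img'][:,:,::-1])
s=robot.read_state();print(s['time'],s['tcp_pos']*1e3,s['wrist_force'],s['torque'])
im=cv2.imread('pics/d_side.png')
a=cv2.resize(im[230:280,235:290],None,fx=7,fy=7,interpolation=cv2.INTER_CUBIC)
b=cv2.resize(im[275:325,235:290],None,fx=7,fy=7,interpolation=cv2.INTER_CUBIC)
cv2.imwrite('pics/d.png',np.hstack([a,b]))
E
```

```text
8.35 [556.8 135.5 244.5] [-0.4 -0.2 -4.2] [-0.1  0.3  0. ]
```

View pics/d.png

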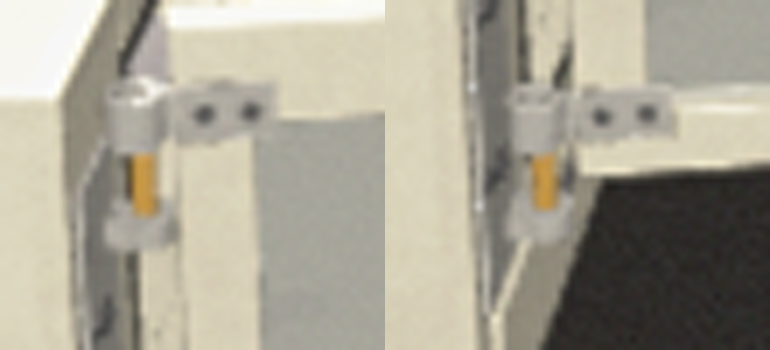

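The side crop shows both knuckles above their pins but slightly left of them. The knuckle centres are at about 137 and 537 and the pins at 146 and 546 in the 7x crop, so about 1 px, or 2 to 2.6 mm, too far in +x. I'll measure this from intensity profiles.

```bash
python3 - <<'E'
from mv import *
im=cv2.imread('pics/d_side.png').astype(float)
g=im.sum(2)/3;br=im[:,:,2]-im[:,:,0]
np.set_printoptions(precision=0,suppress=True,linewidth=200)
print('cols',np.arange(246,266))
for r0 in(243,288):
  for r in range(r0,r0+22,1):print(r,g[r,246:266],br[r,250:262])
E
```

```text
cols [246 247 248 249 250 251 252 253 254 255 256 257 258 259 260 261 262 263 264 265]
243 [136. 134. 136. 133. 154. 137. 153. 168. 176. 185. 232. 220. 191. 189. 178. 171. 169. 172. 170. 167.] [14. 11. 14. 15. 17. 19. 12. 14. 18. 18. 15. 14.]
244 [136. 137. 132. 132. 157. 174. 183. 191. 235. 225. 211. 168. 158. 175. 171. 167. 168. 168. 166. 166.] [14. 13. 15. 17. 12. 13. 18. 16. 13. 15. 15. 15.]
245 [133. 138. 131. 126. 143. 162. 174. 174. 187. 179. 170. 148. 154. 171. 175. 167. 159. 124. 103. 135.] [13. 13. 13. 15. 16. 16. 14. 12. 15. 16. 17. 16.]
246 [132. 136. 133. 126. 142. 159. 170. 172. 172. 168. 158. 146. 151. 171. 174. 167. 141.  97.  89. 122.] [12. 14. 15. 14. 14. 14. 14. 12. 12. 16. 19. 16.]
247 [134. 134. 138. 133. 142. 159. 170. 171. 171. 170. 161. 144. 143. 170. 167. 168. 161. 125. 119. 149.] [12. 11. 14. 15. 14. 17. 16. 13. 13. 14. 16. 16.]
248 [132. 137. 136. 134. 143. 157. 172. 174. 173. 166. 160. 143. 143. 168. 162. 165. 164. 161. 162. 165.] [14. 14. 14. 13. 15. 14. 15. 12. 10. 15. 15. 17.]
249 [134. 133. 138. 148. 142. 158. 171. 170. 171. 168. 160. 143. 148. 180. 16
[... 5330 characters left out ...]
 140. 134. 128.  73.  42.] [11. 11.  9. 15. 16. 12. 16. 17. 17. 14. 15. 13.]
306 [197. 158. 155. 134. 112. 115. 143. 168. 166. 165. 171. 176. 175. 172. 158. 138. 132. 110.  54.  39.] [ 8.  9. 11. 16. 15. 14. 15. 12. 14. 15. 13. 13.]
307 [197. 164. 151. 134. 110. 114. 147. 171. 172. 166. 164. 174. 175. 167. 155. 137. 125. 106.  49.  45.] [ 9. 10. 12. 15. 17. 13. 15. 13. 15. 14. 13. 11.]
308 [199. 164. 144. 144. 114. 115. 144. 167. 171. 168. 166. 173. 171. 164. 151. 135. 130.  75.  41.  38.] [ 7. 12. 13. 17. 16. 15. 16. 15. 16. 14. 12. 16.]
309 [200. 164. 142. 150. 116. 109. 125. 140. 176. 184. 154. 162. 157. 146. 128. 131. 111.  54.  41.  41.] [10.  9. 12. 11. 23. 21. 16. 17. 18. 18. 17. 19.]
```

Emit:
send_rows(steps=[[[0, 0, 2], [0, 0, 0], 255], [[0, 0, 2], [0, 0, 0], 255], [[2, 0, 2], [0, 0, 0], 255], [[3, 0, 2], [0, 0, 0], 255], [[4, 0, 2], [0, 0, 0], 255], [[5, 0, 2], [0, 0, 0], 255], [[5, 0, 2], [0, 0, 0], 255]])

```text
time: 9.22
tcp_pos: [0.5549, 0.1348, 0.2394]
tool_rot: [-0.091, -0.701, -0.091, 0.701]
wrist_force: [0.7, -1.3, -3.7]
grip_width: 0.0141
```

```bash
cat > st.py <<'E'
from mv import *
np.set_printoptions(precision=2,suppress=True)
s=robot.read_state();print(s['time'],s['tcp_pos']*1e3,'F',s['wrist_force'],'M',s['torque'],s['grip_width']*1e3,'lift',s['tcp_pos'][2]*1e3-154.5,'need 65')
E
python3 st.py
```

```text
9.225 [554.94 134.77 239.37] F [ 0.69 -1.3  -3.73] M [-0.03 -0.03 -0.03] 14.107285479204824 lift 84.87391317584147 need 65
```

Emit:
send_rows(steps=[[[0.7, 0, 0], [0, 0, 0], 255], [[1.4, 0, 0], [0, 0, 0], 255], [[2, 0, 0], [0, 0, 0], 255], [[2, 0, 0], [0, 0, 0], 255]])

```text
time: 9.72
tcp_pos: [0.5549, 0.1348, 0.2374]
tool_rot: [-0.091, -0.701, -0.091, 0.701]
wrist_force: [0.1, 0.6, -4.4]
grip_width: 0.0139
```

```bash
python3 st.py
```

```text
9.725 [554.93 134.79 237.41] F [ 0.08  0.58 -4.41] M [-0.02  0.08  0.01] 13.9089569865685 lift 82.90555279067883 need 65
```

Emit:
send_rows(steps=[[[0.7, 0, 0], [0, 0, 0], 255], [[1.4, 0, 0], [0, 0, 0], 255], [[2, 0, 0], [0, 0, 0], 255], [[2, 0, 0], [0, 0, 0], 255]])

```text
time: 10.22
tcp_pos: [0.555, 0.1348, 0.2354]
tool_rot: [-0.091, -0.701, -0.091, 0.701]
wrist_force: [-0.5, -0.1, -4.1]
grip_width: 0.0136
```

```bash
python3 st.py
```

```text
10.225 [554.96 134.8  235.42] F [-0.54 -0.1  -4.11] M [-0.06  0.   -0.01] 13.616534448476445 lift 80.91531407489589 need 65
```

Emit:
send_rows(steps=[[[1, 0, 0], [0, 0, 0], 255], [[2, 0, 0], [0, 0, 0], 255], [[3, 0, 0], [0, 0, 0], 255], [[3, 0, 0], [0, 0, 0], 255]])

```text
time: 10.72
tcp_pos: [0.5549, 0.1348, 0.2324]
tool_rot: [-0.091, -0.701, -0.091, 0.701]
wrist_force: [0.2, -0.5, -4.3]
grip_width: 0.0138
```

```bash
python3 st.py
```

```text
10.725 [554.93 134.78 232.37] F [ 0.25 -0.52 -4.32] M [ 0.   -0.02  0.02] 13.842813932098986 lift 77.87340831050656 need 65
```

Emit:
send_rows(steps=[[[1.5, 0, 0], [0, 0, 0], 255], [[3, 0, 0], [0, 0, 0], 255], [[4.5, 0, 0], [0, 0, 0], 255], [[6, 0, 0], [0, 0, 0], 255], [[7.5, 0, 0], [0, 0, 0], 255], [[9, 0, 0], [0, 0, 0], 255], [[9, 0, 0], [0, 0, 0], 255]])

```text
time: 11.6
tcp_pos: [0.5549, 0.1348, 0.2233]
tool_rot: [-0.091, -0.701, -0.091, 0.701]
wrist_force: [-0.2, -0.2, -5.6]
grip_width: 0.0137
```

```bash
python3 st.py; python3 - <<'E'
from mv import *
f=robot.grab_frame('side');im=np.ascontiguousarray(f['img'][:,:,::-1])
cv2.imwrite('pics/e.png',np.hstack([cv2.resize(im[230:280,235:290],None,fx=7,fy=7,interpolation=cv2.INTER_CUBIC),cv2.resize(im[275:325,235:290],None,fx=7,fy=7,interpolation=cv2.INTER_CUBIC)]))
E
```

```text
11.6 [554.91 134.79 223.34] F [-0.16 -0.24 -5.59] M [-0.08 -0.05  0.03] 13.663524830703901 lift 68.83968313182072 need 65
```

View pics/e.png

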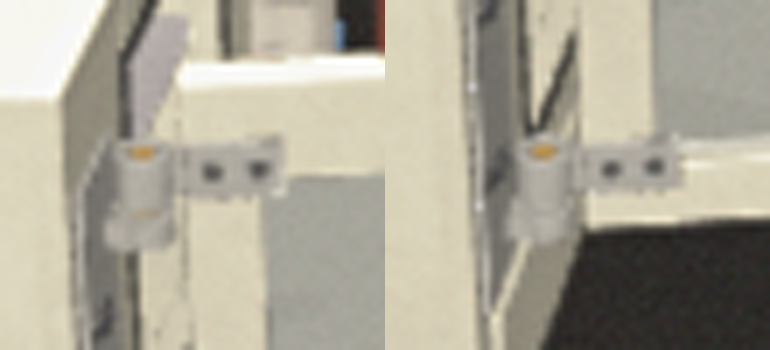

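The crop shows brass tips inside both knuckle bores, at about (143,153) and (543,153) in the crop. Both knuckles are threaded and almost down on their ledges, so I'll lower the last millimetres gently.

Emit:
send_rows(steps=[[[0.6, 0, 0], [0, 0, 0], 255], [[1.2, 0, 0], [0, 0, 0], 255], [[1.8, 0, 0], [0, 0, 0], 255], [[2.4, 0, 0], [0, 0, 0], 255], [[2.4, 0, 0], [0, 0, 0], 255]])

```text
time: 12.28
tcp_pos: [0.5549, 0.1348, 0.221]
tool_rot: [-0.091, -0.701, -0.091, 0.701]
wrist_force: [-0.6, -0.6, -4.5]
grip_width: 0.0138
```

```bash
python3 st.py
```

```text
12.275 [554.95 134.8  220.99] F [-0.62 -0.58 -4.5 ] M [-0.04 -0.02  0.04] 13.788391971779532 lift 66.49280030108687 need 65
```

Emit:
send_rows(steps=[[[0.4, 0, 0], [0, 0, 0], 255], [[0.8, 0, 0], [0, 0, 0], 255], [[1.2, 0, 0], [0, 0, 0], 255], [[1.2, 0, 0], [0, 0, 0], 255]])

```text
time: 12.78
tcp_pos: [0.5549, 0.1348, 0.2198]
tool_rot: [-0.091, -0.701, -0.091, 0.701]
wrist_force: [-0.6, 0.2, -5.3]
grip_width: 0.0135
```

```bash
python3 st.py
```

```text
12.775 [554.93 134.79 219.82] F [-0.59  0.25 -5.29] M [0.03 0.05 0.04] 13.497056199652455 lift 65.31809076842913 need 65
```

Emit:
send_rows(steps=[[[0.3, 0, 0], [0, 0, 0], 255], [[0.6, 0, 0], [0, 0, 0], 255], [[0.9, 0, 0], [0, 0, 0], 255], [[0.9, 0, 0], [0, 0, 0], 255]])

```text
time: 13.28
tcp_pos: [0.555, 0.1349, 0.2194]
tool_rot: [0.091, 0.701, 0.091, -0.701]
wrist_force: [-1.7, -0.9, 0.3]
grip_width: 0.014
```

```bash
python3 st.py
```

```text
13.275 [555.04 134.85 219.38] F [-1.68 -0.89  0.26] M [-0.17  0.28  0.01] 13.954891001304564 lift 64.88140319514014 need 65
```

The wrist force went from -4.3 to about 0 N, so the ledges now carry the door and it is seated at about 1.3 rad open. I'll release and rise.

Emit:
send_rows(steps=[[[0, 0, 0], [0, 0, 0], 130], [[0, 0, 0], [0, 0, 0], 130], [[0, 0, 0], [0, 0, 0], 130], [[0, 0, 0], [0, 0, 0], 130], [[-10, 0, 0], [0, 0, 0], 130], [[-40, 0, 0], [0, 0, 0], 255], [[-60, 0, 0], [0, 0, 0], 255], [[-60, 0, 0], [0, 0, 0], 255]])

```text
time: 14.28
tcp_pos: [0.556, 0.1354, 0.281]
tool_rot: [0.091, 0.703, 0.091, -0.7]
wrist_force: [-0.4, -0.1, -0.7]
grip_width: 0.0165
```

```bash
python3 st.py; cat > arc.py <<'E'
from mv import *
np.set_printoptions(precision=1,suppress=True)
H=np.array([.6502,.166]);s=robot.read_state();C=rot(s['tool_rot'])
def hand(psi,g,z,u=-.097):
    c,q=np.cos(psi),np.sin(psi);v=np.array([-.015-g,u]);X=np.array([H[0]+c*v[0]-q*v[1],H[1]+q*v[0]+c*v[1],z])
    return (X,)+to(X,psi,s)
def show(L):
    for a in L:
        X,d,v=hand(*a);print(a,X*1e3,d,v)
E
python3 - <<'E'
from arc import *
show([(-1.312,.015,.28),(-1.312,.015,.22)])
f=robot.grab_frame('side');im=np.ascontiguousarray(f['img'][:,:,::-1]);cv2.imwrite('pics/f.png',cv2.resize(im[180:380,190:390],None,fx=3,fy=3,interpolation=cv2.INTER_CUBIC))
E
```

```text
14.275 [555.99 135.39 281.02] F [-0.36 -0.08 -0.68] M [ 0.07 -0.06 -0.02] 16.458229332123903 lift 126.52297955398387 need 65
(-1.312, 0.015, 0.28) [548.8 170.2 280. ] [  1.  -35.5  -1.8] [-0.1 -0.2 -0. ]
(-1.312, 0.015, 0.22) [548.8 170.2 220. ] [ 61.  -35.5  -1.6] [-0.1 -0.2 -0. ]
```

View pics/f.png

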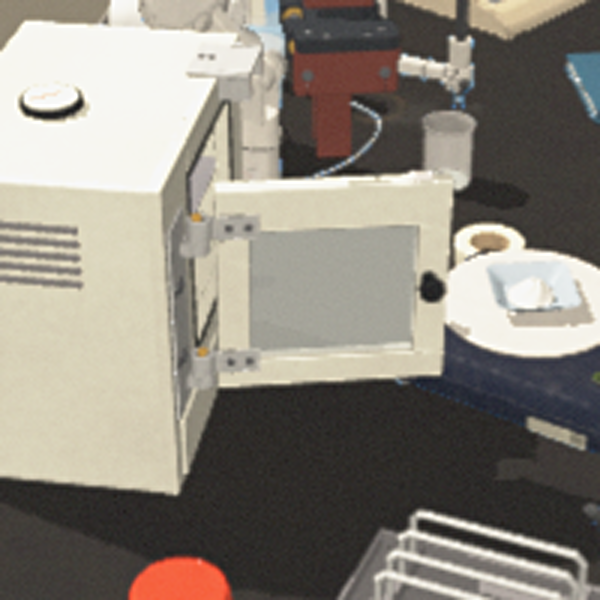

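The crop shows the door seated and hanging free and open, with brass in both bores at about (195,217) and (203,352). The gripper is clear above it. Next I'll move to the outer face and down.

Emit:
send_rows(steps=[[[0, -20, 0], [0, 0, 0], 255], [[0, -37, -2], [0, 0, 0], 255], [[0, -37, -2], [0, 0, 0], 255], [[25, -37, -2], [0, 0, 0], 255], [[50, -37, -2], [0, 0, 0], 255], [[60, -37, -2], [0, 0, 0], 255], [[60, -37, -2], [0, 0, 0], 255]])

```text
time: 15.2
tcp_pos: [0.5473, 0.1709, 0.2186]
tool_rot: [-0.091, -0.701, -0.091, 0.702]
wrist_force: [1.0, -0.0, -1.1]
grip_width: 0.0007
```

```bash
python3 st.py; python3 - <<'E'
from arc import *
show([(p,.004,.22) for p in(-1.25,-1.1,-.95,-.8,-.65,-.5,-.4,-.3)])
E
```

```text
15.2 [547.3  170.94 218.55] F [ 1.05 -0.01 -1.13] M [0.01 0.02 0.01] 0.6724432633485815 lift 64.05155301646417 need 65
(-1.25, 0.004, 0.22) [552.2 153.4 220. ] [-1.4 18.2 -0.2] [-3.6  0.1  0. ]
(-1.1, 0.004, 0.22) [555.1 138.9 220. ] [-1.4 32.9  0.6] [-12.2   0.1   0. ]
(-0.95, 0.004, 0.22) [560.2 125.  220. ] [-1.4 47.7 -0.8] [-20.8   0.1   0. ]
(-0.8, 0.004, 0.22) [567.4 112.  220. ] [-1.5 62.1 -4.4] [-29.4   0.1   0. ]
(-0.65, 0.004, 0.22) [576.4 100.3 220. ] [ -1.5  75.7 -10.1] [-38.    0.1   0. ]
(-0.5, 0.004, 0.22) [587.  90. 220.] [ -1.5  88.4 -17.8] [-46.6   0.1   0. ]
(-0.4, 0.004, 0.22) [594.9  84.1 220. ] [ -1.5  96.1 -23.9] [-52.3   0.1   0. ]
(-0.3, 0.004, 0.22) [603.4  78.9 220. ] [ -1.5 103.2 -30.8] [-58.1   0.1   0. ]
```

Emit:
send_rows(steps=[[[-1, 10, 0], [-2, 0, 0], 255], [[-1, 18, 0], [-4, 0, 0], 255], [[-1, 25.5, 0], [-8, 0, 0], 255], [[-1, 33, 0.5], [-12, 0, 0], 255], [[-1, 40.3, 0], [-16.5, 0, 0], 255], [[-1, 47.7, -1], [-21, 0, 0], 255], [[-1, 55, -2.5], [-25, 0, 0], 255], [[-1, 62, -4.5], [-29.4, 0, 0], 255]])

```text
time: 16.2
tcp_pos: [0.5684, 0.1124, 0.2213]
tool_rot: [0.267, 0.656, 0.266, -0.654]
wrist_force: [0.2, -0.8, -0.1]
grip_width: 0.0003
```

```bash
python3 st.py; python3 - <<'E'
from arc import *
show([(p,.003,.22) for p in(-.7,-.6,-.5,-.4,-.3,-.2,-.15)])
E
```

```text
16.2 [568.42 112.36 221.34] F [ 0.21 -0.77 -0.15] M [0.01 0.01 0.04] 0.3426549341608804 lift 66.84052279498613 need 65
(-0.7, 0.003, 0.22) [573.9 103.4 220. ] [ 1.3 10.3  2.3] [-5.6 -0.1 -0.1]
(-0.6, 0.003, 0.22) [580.6  96.1 220. ] [ 1.4 20.1  2.6] [-11.4  -0.1  -0.1]
(-0.5, 0.003, 0.22) [587.9  89.5 220. ] [ 1.4 30.   2. ] [-17.1  -0.1  -0.1]
(-0.4, 0.003, 0.22) [595.8  83.7 220. ] [ 1.4 39.7  0.4] [-22.8  -0.1  -0.1]
(-0.3, 0.003, 0.22) [604.3  78.7 220. ] [ 1.4 49.2 -2.2] [-28.5  -0.1  -0.1]
(-0.2, 0.003, 0.22) [613.3  74.5 220. ] [ 1.4 58.4 -5.7] [-34.3  -0.1  -0.1]
(-0.15, 0.003, 0.22) [617.9  72.8 220. ] [ 1.4 62.9 -7.8] [-37.1  -0.1  -0.1]
```

Emit:
send_rows(steps=[[[0, 8, 1.5], [-4, 0, 0], 255], [[0.5, 15, 2.3], [-8, 0, 0], 255], [[1, 22.5, 2.5], [-12.5, 0, 0], 255], [[1, 30, 2], [-17, 0, 0], 255], [[1, 37, 1], [-21, 0, 0], 255], [[1, 44, -1], [-25.5, 0, 0], 255], [[1, 51, -3], [-30, 0, 0], 255], [[1, 58, -5.5], [-34, 0, 0], 255]])

```text
time: 17.2
tcp_pos: [0.6129, 0.0745, 0.2203]
tool_rot: [0.447, 0.549, 0.446, -0.548]
wrist_force: [-0.7, 1.8, 0.0]
grip_width: 0.0003
```

```bash
python3 st.py; python3 - <<'E'
from arc import *
show([(p,.003,.22) for p in(-.15,-.1,-.05)]+[(-.013,g,.22) for g in(.006,.003,0,-.003)])
f=robot.grab_frame('side');im=np.ascontiguousarray(f['img'][:,:,::-1]);cv2.imwrite('pics/g.png',cv2.resize(im[180:340,220:360],None,fx=3.5,fy=3.5,interpolation=cv2.INTER_CUBIC))
E
```

```text
17.2 [612.86  74.49 220.3 ] F [-0.71  1.8   0.01] M [ 0.07 -0.05  0.01] 0.33053429739970086 lift 65.80290755621462 need 65
(-0.15, 0.003, 0.22) [617.9  72.8 220. ] [0.3 5.3 0.6] [-3.2 -0.  -0.1]
(-0.1, 0.003, 0.22) [622.6  71.3 220. ] [ 0.3 10.2  1.2] [-6.  -0.  -0.1]
(-0.05, 0.003, 0.22) [627.4  70.  220. ] [ 0.3 15.1  1.4] [-8.9 -0.  -0.1]
(-0.013, 0.006, 0.22) [627.9  69.3 220. ] [ 0.3 15.8  2. ] [-11.   -0.   -0.1]
(-0.013, 0.003, 0.22) [630.9  69.2 220. ] [ 0.3 18.8  1.5] [-11.   -0.   -0.1]
(-0.013, 0, 0.22) [633.9  69.2 220. ] [ 0.3 21.7  0.9] [-11.   -0.   -0.1]
(-0.013, -0.003, 0.22) [636.9  69.2 220. ] [ 0.3 24.7  0.3] [-11.   -0.   -0.1]
```

View pics/g.png

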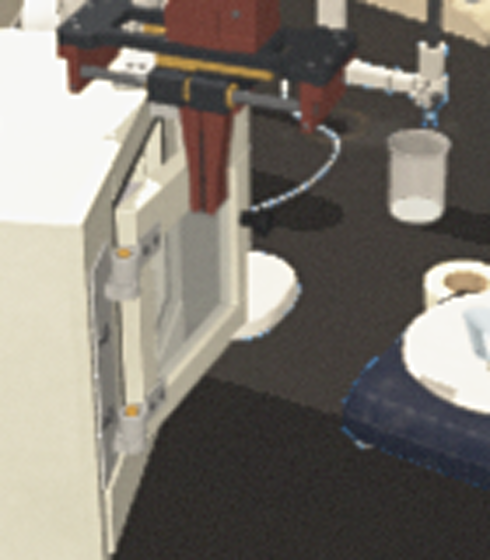

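The crop shows the door on both pins, nearly shut, with the closed fingers on its outer face at about (208,200). I'll push slowly past the roller.

Emit:
send_rows(steps=[[[0, 2.5, 0.3], [-2, 0, 0], 255], [[0, 5, 0.6], [-3.5, 0, 0], 255], [[0, 7, 0.9], [-5, 0, 0], 255], [[0, 9, 1], [-6, 0, 0], 255], [[0, 11, 1.2], [-7, 0, 0], 255], [[0, 13, 1.4], [-8, 0, 0], 255], [[0, 14.5, 1.5], [-9, 0, 0], 255], [[0, 16, 1.5], [-10, 0, 0], 255]])

```text
time: 18.25
tcp_pos: [0.6274, 0.0697, 0.219]
tool_rot: [-0.492, -0.508, -0.492, 0.508]
wrist_force: [-0.4, -0.5, -0.1]
grip_width: 0.0002
```

```bash
python3 st.py
```

```text
18.25 [627.39  69.71 218.96] F [-0.42 -0.48 -0.15] M [-0.05 -0.03 -0.01] 0.22400330139205088 lift 64.45884359019851 need 65
```

Emit:
send_rows(steps=[[[0, 1, 0], [0, 0, 0], 255], [[0, 2, 0], [0, 0, 0], 255], [[0, 3, 0], [0, 0, 0], 255], [[0, 4, 0], [0, 0, 0], 255], [[0, 4, 0], [0, 0, 0], 255]])

```text
time: 18.88
tcp_pos: [0.6315, 0.0696, 0.219]
tool_rot: [0.492, 0.508, 0.492, -0.508]
wrist_force: [-0.6, 0.1, -0.3]
grip_width: 0.0003
```

```bash
python3 st.py
```

```text
18.875 [631.49  69.6  218.96] F [-0.59  0.11 -0.28] M [-0.08  0.   -0.04] 0.32260071143798064 lift 64.46164553166003 need 65
```

Emit:
send_rows(steps=[[[0, 1, 0], [0, 0, 0], 255], [[0, 2, 0], [0, 0, 0], 255], [[0, 3, 0], [0, 0, 0], 255], [[0, 3, 0], [0, 0, 0], 255]])

```text
time: 19.38
tcp_pos: [0.6344, 0.0696, 0.219]
tool_rot: [0.492, 0.508, 0.492, -0.508]
wrist_force: [-0.1, 0.7, 0.3]
grip_width: 0.0006
```

```bash
python3 st.py
```

```text
19.375 [634.45  69.6  219.04] F [-0.13  0.72  0.3 ] M [-0.01 -0.05 -0.04] 0.5706803942344877 lift 64.53744593479934 need 65
```

Emit:
send_rows(steps=[[[0, 1, 0], [0, 0, 0], 255], [[0, 2, 0], [0, 0, 0], 255], [[0, 3, 0], [0, 0, 0], 255], [[0, 3, 0], [0, 0, 0], 255]])

```text
time: 19.88
tcp_pos: [0.6364, 0.0696, 0.219]
tool_rot: [-0.492, -0.507, -0.492, 0.509]
wrist_force: [-5.0, -0.0, 3.2]
grip_width: 0.0004
```

```bash
python3 st.py
```

```text
19.875 [636.42  69.59 218.97] F [-4.98 -0.03  3.24] M [-0.08  0.88  0.07] 0.37695758735758617 lift 64.47187924185917 need 65
```

Emit:
send_rows(steps=[[[0, 0.7, 0], [0, 0, 0], 255], [[0, 1.4, 0], [0, 0, 0], 255], [[0, 1.4, 0], [0, 0, 0], 255]])

```text
time: 20.25
tcp_pos: [0.6365, 0.0696, 0.219]
tool_rot: [-0.491, -0.506, -0.493, 0.509]
wrist_force: [-11.5, -1.4, 6.4]
grip_width: 0.0005
```

```bash
python3 st.py
```

```text
20.25 [636.53  69.59 218.95] F [-11.49  -1.38   6.41] M [-0.23  1.84  0.03] 0.5419233325501654 lift 64.4504298496183 need 65
```

```bash
python3 - <<'E'
from mv import *
f=robot.grab_frame('side');im=np.ascontiguousarray(f['img'][:,:,::-1])
g=robot.grab_frame('top');jm=np.ascontiguousarray(g['img'][:,:,::-1])
a=cv2.resize(im[190:340,225:325],None,fx=4,fy=4,interpolation=cv2.INTER_CUBIC)
b=cv2.resize(jm[140:240,225:325],None,fx=4,fy=4,interpolation=cv2.INTER_CUBIC)
o=np.zeros((600,800,3),np.uint8);o[:,:400]=a;o[:400,400:]=b;cv2.imwrite('pics/i.png',o)
E
```

```text
(no output)
```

View pics/i.png

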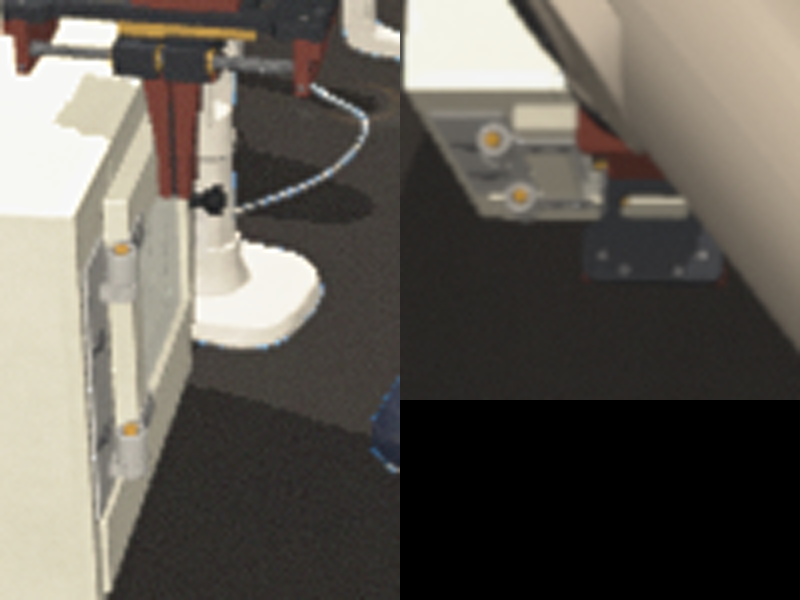

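The view shows the door flush with the cabinet front and the tapered fingers on its top rail at about (178,190). The face did not give from 5 to 11.5 N, so it looks shut. I'll back off and check it unobstructed.

Emit:
send_rows(steps=[[[0, -3, 0], [0, 0, 0], 255], [[0, -15, 0], [0, 0, 0], 255], [[0, -40, 0], [0, 0, 0], 255], [[0, -90, 0], [0, 0, 0], 255], [[-20, -140, 0], [0, 0, 0], 255], [[-60, -170, 0], [0, 0, 0], 255], [[-100, -180, 0], [0, 0, 0], 255], [[-100, -180, 0], [0, 0, 0], 255]])

```text
time: 21.35
tcp_pos: [0.4596, 0.0758, 0.3216]
tool_rot: [0.494, 0.509, 0.49, -0.507]
wrist_force: [0.7, 0.2, -0.5]
grip_width: 0.0
```

```bash
python3 st.py; python3 - <<'E'
from mv import *
f=robot.grab_frame('side');im=np.ascontiguousarray(f['img'][:,:,::-1])
g=robot.grab_frame('top');jm=np.ascontiguousarray(g['img'][:,:,::-1])
for n in['strike','door_top','knuckle_lower','knuckle_upper','pot','beaker','roll']:
    ps=[]
    for c,fr in(('side',f),('top',g)):
        r=robot.landmark_of(n,c);print(n,c,[(np.round(x['centre'],1),round(x['conf'],2)) for x in r[:2]])
        if r:ps.append((fr,r[0]['centre']))
    if len(ps)==2:print('  ',tri(*zip(*ps))*1e3)
a=cv2.resize(im[190:340,225:325],None,fx=4,fy=4,interpolation=cv2.INTER_CUBIC)
b=cv2.resize(jm[140:240,260:360],None,fx=4,fy=4,interpolation=cv2.INTER_CUBIC)
o=np.zeros((600,800,3),np.uint8);o[:,:400]=a;o[:400,400:]=b;cv2.imwrite('pics/j.png',o)
# predicted outline: shut vs 0.06 rad ajar
H=np.array([.6502,.166])
for ps in(-.013,-.05,-.09):
    Rm=R.from_euler('z',ps).as_matrix();X=[np.r_[H,0]+Rm@np.array(v)+[0,0,0] for v in((-.0015,-.182,.085),(-.0015,-.182,.255),(-.0015,-.012,.255))]
    print(ps,proj(f,X).round(1).tolist(),proj(g,X).round(1).tolist())
E
```

```text
21.35 [459.58  75.83 321.55] F [ 0.69  0.19 -0.45] M [-0.02 -0.16  0.02] 0.04255849019134807 lift 167.0504248941657 need 65
strike side [(array([262.5, 254.6]), 0.49)]
strike top [(array([322.6, 167.4]), 0.92)]
   [680.3   7.9 135.2]
door_top side [(array([262.2, 222.5]), 0.84)]
door_top top [(array([292.5, 170.4]), 0.81)]
   [651.7  70.  253.6]
knuckle_lower side [(array([260.1, 303.7]), 0.71), (array([264.8, 285.6]), 0.66)]
knuckle_lower top [(array([324.1, 169.6]), 0.58), (array([320.9, 170.7]), 0.34)]
   [705.4   4.7 -12.6]
knuckle_upper side [(array([255.4, 257.8]), 0.78)]
knuckle_upper top [(array([249.1, 177. ]), 0.88)]
   [648.4 164.6 217.9]
pot side [(array([248.1, 398.4]), 0.92)]
pot top [(array([186.3, 211.2]), 0.69), (array([250.1, 177.3]), 0.41)]
   [627.5 355.2  -1.1]
beaker side [(array([338. , 240.8]), 0.61)]
beaker top [(array([462.7, 255.9]), 0.77)]
   [ 505.8 -335.3   -6.5]
roll side [(array([355.2, 264.8]), 0.57)]
roll top [(array([296.8, 190.9]), 0.65), (array([402.9, 276.1]), 0.58)]
   [527.9  74.1 192.2]
-0.013 [[274.5, 266.7], [272.7, 206.0], [256.6, 240.5]] [[333.1, 191.6], [334.2, 171.0], [251.6, 170.9]]
-0.05 [[277.1, 266.9], [275.5, 206.2], [256.8, 240.5]] [[333.1, 194.3], [334.1, 174.2], [251.5, 171.1]]
-0.09 [[279.9, 267.3], [278.5, 206.5], [257.0, 240.5]] [[332.9, 197.3], [333.9, 177.7], [251.5, 171.4]]
```

View pics/j.png

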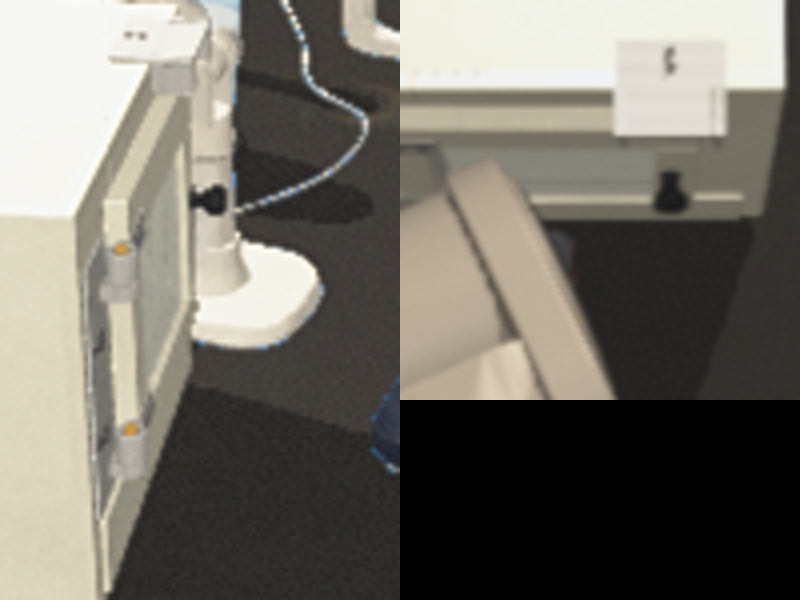

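The door's lower free corner is at about (192,310) in the side crop. The model puts it at (198,307) when shut and (208,307) when 0.05 rad ajar. I'll run one numeric check of the free edge, then hand in.

```bash
python3 - <<'E'
from mv import *
f=robot.grab_frame('side');g=f['img'].astype(float).mean(2)
np.set_printoptions(precision=0,suppress=True,linewidth=200)
print(np.arange(262,286))
for r in(225,245,255,262):print(r,g[r-1:r+2,262:286].mean(0))
H=np.array([.6502,.166])
np.set_printoptions(precision=1,suppress=True)
for ps in(.0,-.013,-.04,-.06):
    Rm=R.from_euler('z',ps).as_matrix();X=[np.r_[H,0]+Rm@np.array([-.0015,-.182,z]) for z in(.2,.17,.14,.115,.095)]
    print(ps,proj(f,X).tolist())
E
```

```text
[262 263 264 265 266 267 268 269 270 271 272 273 274 275 276 277 278 279 280 281 282 283 284 285]
225 [196. 185. 150. 138. 139. 139. 138. 142. 154. 139. 152. 201. 202. 201. 201. 202. 199. 193. 189. 178. 159. 118.  63.  49.]
245 [150. 161. 160. 157. 155. 158. 158. 172. 205. 195. 138. 136. 194. 199. 201. 197. 195. 189. 173. 172. 168. 135.  68.  58.]
255 [159. 159. 159. 157. 151. 158. 161. 166. 199. 200. 145. 151. 201. 204. 204. 203. 203. 204. 197. 194. 187. 178. 158. 174.]
262 [156. 157. 157. 159. 160. 161. 160. 166. 192. 207. 171. 169. 220. 219. 219. 217. 216. 216. 212. 212. 212. 212. 219. 228.]
0.0 [[272.35908613665606, 226.4006491850782], [272.683405932994, 237.21270439833847], [273.002339644445, 247.79047314902516], [273.26406691127517, 256.43097717793296], [273.4708344352858, 263.23191840972856]]
-0.013 [[273.3154571478144, 226.47206783228248], [273.62938410831515, 237.28547392730525], [273.9381156872095, 247.86450892474681], [274.1914839589923, 256.5060065530498], [274.3916560866609, 263.3077040235693]]
-0.04 [[275.29457149866863, 226.63910447977133], [275.5869974260287, 237.45578283211452], [275.87462249161814, 248.03788791932004], [276.110697380873, 256.68179673488555], [276.2972247100377, 263.4853307812792]]
-0.06 [[276.75386307207094, 226.7790950779146], [277.0304377733187, 237.59860272384736], [277.302502507501, 248.18336438731322], [277.5258282436562, 256.8293611957582], [277.7022962714854, 263.63448666524243]]
```

```bash
python3 -c "
from plant import robot
print(robot.job_done())"
```

```text
the job is handed in; nothing more can be done
None
```

The door is hung on both pins and shut, and I handed the job in at about 21.5 s of the 58 s allowed. I saw no verdict.

**What I did**
- I found the door and the pin axis in the camera images and gripped the door by its top rail.
- I lifted it out of the drainer and held it about 1.3 rad open over the pins. After a 2 mm correction from the side image I lowered both knuckles together. The wrist force showed no pin contact on the way down until the ledges took the weight.
- I released it, then pushed the door shut with closed fingers on its outer face and backed off.

**What the last checks showed**
- **Seating:** brass pin tips show in both knuckle bores, and the wrist force went from about -4.4 N to about 0 N when the ledges took the weight.
- **Shut:** the final push ended on a hard stop, 11.5 N with only 0.1 mm of give. With the robot clear, the free edge in the side image was at column 273.5 or less. The model gives 273.3–274.4 for shut and about 276 for 0.03 rad open.
- **Robot:** the arm is clear of everything, with the wrist force near 0.
- **Bystanders:** the robot never went near them. Their pixel positions are unchanged within detector noise, apart from the roll, whose best top detection was false; its second one matched the start.

**What disagreed or failed**
- The learned detector for the strike gave a nonsense position after closing, because it is hidden under the bracket. The "behind the roller" check therefore rests on the hard stop and the edge measurement.
- Triangulating the door's top gave 651.7 mm in x, against the 654.4 mm I expected. That is within detector noise and far from the 645 mm it would be if the door were resting ahead of the roller.

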